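Fetch the matching clamp cap from behind the bottle and beaker

TASK

The lower half of the split clamp has lost its cap: its own cap, the one whose two holes are spaced like the lower half's two dowels, lies at the back of the storage bay behind the dropper bottle and the beaker. First stand the bottle and the beaker in the shallow tray, then fetch that cap and lay it fully home on the lower half, dowels through its holes, and only then stand the bottle and the beaker back in the bay, upright, each on the very spot where it stood before. Do not tip the bottle or the beaker over, and leave the other cap where it lies.

Things in the scene. Friction and masses are not known exactly. Their poses are not given: they have to be found in the camera images.
- bay: fixed grey storage bay, right of the frame, 160 (x) x 210 (y) mm; origin: centre of underside; +x to its 40 mm high back wall (from x = 75 mm), front open, side walls 22 mm high at y = +-100 mm. Floor at z = 5 mm. Bottle and beaker on dark discs at x = -30, y = +-44 mm, either way round; caps behind at x = 16, y = +-48 mm, either order, long side along y, no room for a finger between
- tray: fixed shallow steel tray left of the frame, 110 (x) x 140 (y) mm, the side area. Origin: centre of underside. Floor at z = 4 mm, rim 4 mm thick, 9 mm high. Bottle and beaker fit side by side at y = +-35 mm. The tall fixed stereotaxic frame (y -0.2 to 0.12, from x = 0.33 back; its arms reach out sideways at x = 0.57) stands between tray and bay: carry things round in front of it, near the robot
- clamp_base: fixed aluminium lower half of a split clamp, left of the frame. Origin: centre of underside. Foot 50 (x) x 100 (y) x 8 mm, block on it 26 (x) x 84 (y) mm, flat joint face at z = 30 mm, groove along x at y = 0. Two 8 mm steel dowels at y = +-28 mm (56 mm apart) rise to z = 48 mm, tapering from z = 38 mm up to a 3 mm tip
- cap_a: loose aluminium clamp cap that fits the lower half: 34 (x) x 84 (y) x 24 (z) mm, 120 g, two through holes of 12 mm diameter at y = +-28 mm (56 mm apart, near its ends). Origin: centre of its underside; either way round fits. Grasp across the 34 mm width. Fully home, its origin is 30 mm above the origin of the lower half; 2 mm of play on the dowels
- cap_b: loose aluminium clamp cap of another clamp, same outline 34 x 84 x 24 mm, but its two 12 mm holes are 28 mm apart (y = +-14 mm, near its middle), so it does not go on the dowels. Origin: centre of its underside. To be left alone
- cement_bottle: loose white dropper bottle with a blue nozzle, 83 mm tall, round body of 34 mm diameter up to 52 mm, 45 g. Origin: centre of its underside, z up. Grasp round the body, about 40 mm above its underside
- beaker: loose small glass beaker, a plain round pot that looks whitish, 43 mm in diameter, 57 mm high, 60 g. Origin: centre of its underside, z up. Grasp round the body from above, about 35 mm above its underside
Things that resemble listed ones, but are neither listed nor needed, are in the scene too. What is shaped like the beaker but pink is not meant.

How it is judged:
By the outcome, as a careful person would: the job done as asked, in the order asked, and still so for the second after the job is handed in, with the robot touching nothing.
It also fails if it takes over 138 s, if anything falls off the work surface, if the arm or the gripper's body presses on something with over 40 N, if the wrist force passes 120 N, or if a joint passes its speed limit or range.

ROBOT

A 6-joint arm with a two-finger parallel gripper is mounted at the origin on a cart in front of the work surface, level with it; the furniture and walls round the work are solid. World frame = base frame: x ahead of the robot, y to its left, z up, the work surface at z = 0. Lengths are in mm, angles in rad, forces in N, time in s.
With the tool pointing down it reaches from about 350 to 925 mm from the base axis. Payload 6.4 kg.
Tool frame: the origin (TCP) lies midway between the tips of the shut fingers; the grasp point (between the pads) lies 19 mm behind it; z points along the fingers, y is the line along which they close (so a half turn about z gives the same grasp; the last joint's range is limited). The gripper opens to 94 mm and grips with 3 to 60 N. Pads are 16 mm wide; open, the fingers measure 119 mm over their backs; the gripper's body (75 mm by 177 mm) begins 78 mm behind the grasp point.
Start: joints at [0.963, 0.245, 1.558, -0, 1.339, -0.174], TCP at [273.208, 589.806, 205.455] pointing down, gripper open.
Joint ranges: [-3.13, 3.13], [-1.02, 2.26], [0.13, 2.54], [-0.95, 4.09], [0.21, 2.88], [-2.74, 2.74]. Speed limits (rad/s): [2.57, 2.57, 3.14, 3.14, 3.14, 3.14].

INTERFACE

Orientations are given as a unit quaternion [x, y, z, w].
In Python, from rig import * gives the robot as it stands.
- The arm moves only by the shell command python3 -m creep 'ROWS' [FORCE]. ROWS is JSON, a list of rows, each a list of 5 numbers: the shift along the tool's x, y, z in units of 25 mm (1.0 is 25 mm), then the turn about the tool's z in units of 5 degrees (1.0 is 5 degrees), then the opening, from 0 (shut) to 1 (fully open). A call has 1 to 10 rows; each row is the pose to reach, as a shift and turn from the pose commanded when the call began, along the tool's axes at that moment; what a row does not reach only later rows make up. A row lasts 1/10 s, in which the tool goes at most 50 mm and 8.59 degrees, less where a joint would pass 70% of its speed; a pose out of reach is approached as far as the arm can. A call with a gripper value outside its range is refused whole. The fingers move at their own pace and stop on an object; FORCE is the grip in N (left out, the last holds). Time passes only in rows, so rows that repeat a pose let the fingers close. It gives the time, the measured TCP pose, the force, the opening and the grip force at its end, in the units of the state.
- sense(): the state, without advancing time (a new reading comes with each control period).
- get_image(name): name is "scene" or "top"; returns a dict with "color" (480x640x3 uint8, red, green, blue), "intrinsics" (3x3 intrinsics, pixels), "pose" (4x4, takes a point from camera to world coordinates). Camera axes: x right, y down, z forward; pixel columns grow to the right and rows downward; lengths in mm; the calibration is good to about 2 mm. A picture is of the moment at which its call begins. There is no depth.
- hand_in(): hands the job in; it is judged then, once.
The state is a dict: "clock": time; "joints": joint angles; "qd": joint speeds; "joint_efforts": joint torques, N m; "ee_pos": TCP position; "tool_rot": TCP orientation; "wrist_force": force on the tool from outside, world axes, zero at the start; "ft_torque": the same for the moment, N m; "gripper_width": finger opening in mm; "gripper_force": force on a finger pad.
Only numpy, scipy, OpenCV 4.12 (cv2) and the standard library are available. Lean on these libraries where they do the work, as an engineer would, in place of code of your own. Each camera call takes 0.05 s, during which the arm holds its last target. There are 200 camera calls.

## Working session

There is one attempt and no reset: what is moved stays moved. The work goes in short steps, Python scripts to look and compute and a shell command to move; the robot and the scene stay as the last step left them, time stands still between calls to the robot, and variables do not carry over. Pictures are saved under pics/ and viewed, at most 14 in all, crops included, and the job is handed in when it is done.

```bash
mkdir -p pics; ls
python3 - <<'E'
from rig import *
import cv2,numpy as np
s=sense();print({k:np.round(v,3).tolist() for k,v in s.items()})
for n in("scene","top"):
    g=get_image(n);cv2.imwrite(f"pics/{n}0.png",g["color"][:,:,::-1]);print(n,np.round(g["intrinsics"],1).tolist(),np.round(g["pose"],4).tolist())
E
```

```text
pics
{'clock': 0.0, 'joints': [0.963, 0.246, 1.559, 0.0, 1.339, -0.174], 'qd': [-0.002, -0.001, -0.001, -0.001, 0.001, -0.001], 'joint_efforts': [0.001, -41.583, -31.461, 0.069, 0.033, -0.0], 'ee_pos': [272.855, 589.309, 204.377], 'tool_rot': [0.215, 0.977, -0.001, -0.0], 'wrist_force': [-1.035, -0.389, -0.791], 'ft_torque': [0.019, 0.006, -0.003], 'gripper_force': 0.0, 'gripper_width': 94.358}
scene [[557.7, 0.0, 321.0], [0.0, 557.7, 238.5], [0.0, 0.0, 1.0]] [[0.5984, -0.4473, 0.6647, -433.5354], [-0.8011, -0.3448, 0.4892, -665.4213], [0.0104, -0.8253, -0.5647, 770.1545], [0.0, 0.0, 0.0, 1.0]]
top [[442.2, 0.0, 317.3], [0.0, 442.2, 236.2], [0.0, 0.0, 1.0]] [[0.0114, -0.9995, 0.0288, 383.8068], [-0.9997, -0.0108, 0.0203, -63.1847], [-0.02, -0.029, -0.9994, 1121.208], [0.0, 0.0, 0.0, 1.0]]
```

View pics/scene0.png

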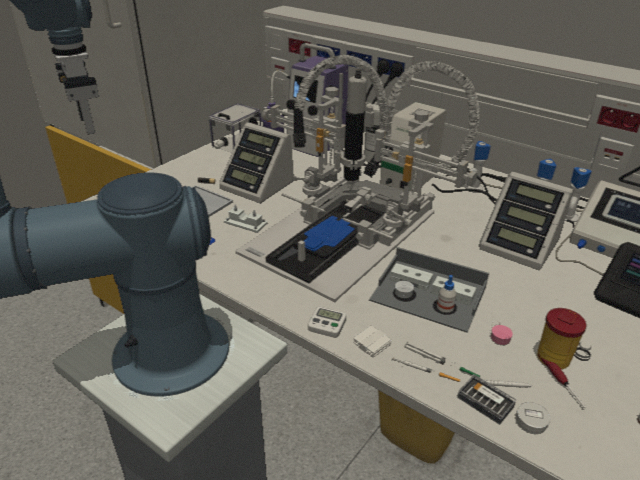

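View pics/top0.png

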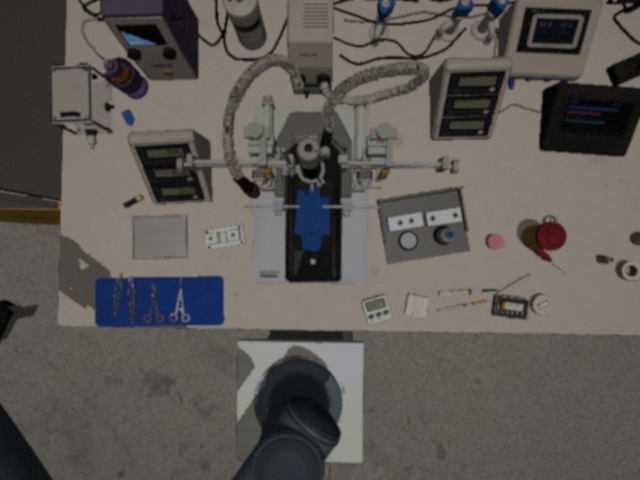

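The scene view shows the bay at (430,287) with the beaker at (404,289) and the bottle at (447,295). In the top view they are at (408,240) and (445,235), the caps at (405,220) and (445,217), the tray at (160,237) and the clamp base at (225,236). I'll take a close crop next.

Run:
```python
import cv2,numpy as np
t=cv2.imread("pics/top0.png");s=cv2.imread("pics/scene0.png")
a=cv2.resize(t[180:268,370:475],(420,352)[:2],interpolation=cv2.INTER_CUBIC) # x4
b=cv2.resize(s[245:330,365:495],None,fx=2.9,fy=2.9,interpolation=cv2.INTER_CUBIC)
c=cv2.resize(t[205:270,125:250],None,fx=3.2,fy=3.2,interpolation=cv2.INTER_CUBIC)
d=cv2.resize(s[180:240,190:280],None,fx=4,fy=4,interpolation=cv2.INTER_CUBIC)
o=np.zeros((600,800,3),np.uint8)
for im,(r,q) in((a,(0,0)),(b,(0,423)),(c,(355,0)),(d,(355,405))):
    h,w=im.shape[:2];h=min(h,600-r);w=min(w,800-q);o[r:r+h,q:q+w]=im[:h,:w]
cv2.imwrite("pics/crop1.png",o)
```

```text
(no output)
```

View pics/crop1.png

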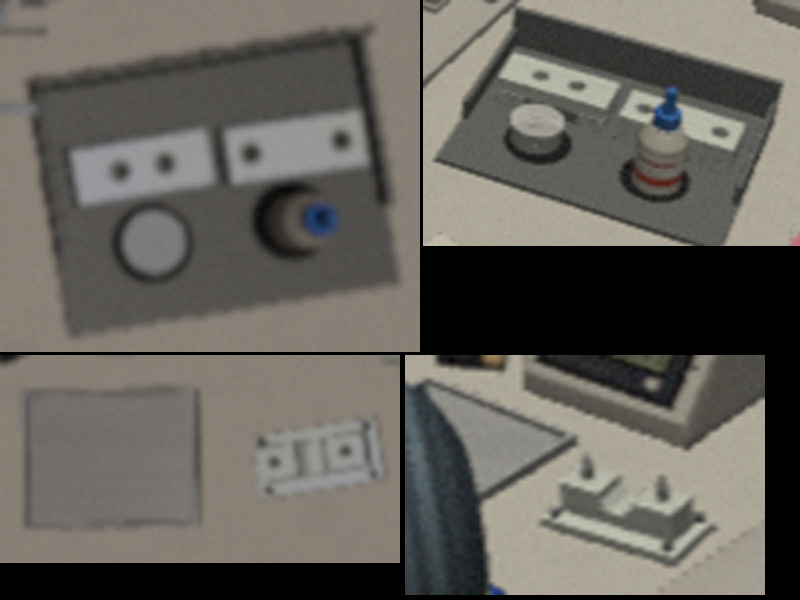

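Candidates:
- **Caps (top view):** the left one at (405,221) has its holes 29 mm apart, so it is cap_b. The right one at (444,217), behind the bottle, has holes about 58 mm apart, so it is cap_a.
- **Beaker-like things:** the grey-white pot on the disc at (408,240) is the beaker. The pink pot at (495,241) and the white rounds at (540,303) and (628,270) are not.
- **Bottle:** the one with the blue nozzle at (445,235).

Next I'll measure these positions.

```bash
cat > h.py <<'E'
import cv2,numpy as np
from rig import *
from scipy.spatial.transform import Rotation as Rt
def ray(g,p):
    d=np.linalg.inv(g["intrinsics"])@[p[0],p[1],1];T=np.array(g["pose"]);return T[:3,3],T[:3,:3]@d
def onz(g,p,z):
    o,d=ray(g,p);return (o+d*(z-o[2])/d[2])
def proj(g,X):
    T=np.linalg.inv(g["pose"]);c=T[:3,:3]@X+T[:3,3];k=g["intrinsics"]@c;return k[:2]/k[2]
def tri(g1,p1,g2,p2):
    o1,d1=ray(g1,p1);o2,d2=ray(g2,p2)
    s=np.linalg.lstsq(np.c_[d1,-d2],o2-o1,rcond=None)[0];a=o1+d1*s[0];b=o2+d2*s[1];return (a+b)/2,np.linalg.norm(a-b)
def blobs(m,off,amin):
    n,l,st,c=cv2.connectedComponentsWithStats(m.astype(np.uint8))
    return [(c[i]+off,st[i,4],np.argwhere(l==i)[:,::-1]+off) for i in range(1,n) if st[i,4]>=amin]
def go(x,y,z,az=None):
    """rows units for TCP target; az = azimuth deg of the closing line"""
    s=sense();R=Rt.from_quat(s["tool_rot"]).as_matrix();d=R.T@(np.array([x,y,z])-s["ee_pos"])/25
    a=np.degrees(np.arctan2(R[1,1],R[0,1]));t=0 if az is None else -((az-a+90)%180-90)/5
    return np.round([*d,t],3),round(a,1)
E
cat > m.py <<'E'
from h import *
g=get_image("top");im=g["color"].astype(int);v=im.sum(2)/3
def rect(m,off,z,amin):
    for c,a,p in blobs(m,off,amin):
        w=np.array([onz(g,q,z)[:2] for q in p],np.float32);(x,y),(h,wd),an=cv2.minAreaRect(w)
        print(" px",np.round(c,1),"n",a,"ctr",np.round([x,y],1),"size",round(h),round(wd),"ang",round(an,1),"centroid",np.round(onz(g,c,z)[:2],1))
sub=v[180:268,370:475]
print("hist",np.percentile(sub,[2,10,30,50,70,90,98]).round())
print("bright in bay (caps z29)");o=[385,202];rect(v[202:234,385:464]>125,o,29,30)
print("beaker z62");rect(v[230:252,396:421]>110,[396,230],62,30)
print("dark spots z29");rect((v[206:228,390:462]<110)&(v[206:228,390:462]>0),[390,206],29,3)
print("discs z5");rect(v[225:256,392:460]<48,[392,225],5,15)
print("blue");b=im[225:245,430:460];rect((b[:,:,2]-b[:,:,0])>40,[430,225],75,3)
print("floor z5");rect((v[180:268,370:475]<95),[370,180],5,100)
print("tray");print(v[236,128:192:2].round());print(v[210:264:2,160].round())
print("clamp");print(v[222:252,202:248].round().astype(int)[::2,::2])
E
python3 m.py
```

```text
hist [ 43.  71.  80. 107. 127. 129. 152.]
bright in bay (caps z29)
 px [443.7 216.4] n 392 ctr [ 467.4 -351.4] size 32 82 ang 8.7 centroid [ 467.5 -351.3]
 px [405.4 221.4] n 396 ctr [ 453.9 -257.4] size 33 83 ang 9.8 centroid [ 454.  -257.6]
beaker z62
 px [408.2 240. ] n 153 ctr [ 407.6 -258.2] size 32 32 ang 19.1 centroid [ 407.5 -258.5]
dark spots z29
 px [424.5 214. ] n 663 ctr [ 466.7 -306.8] size 52 174 ang 0.5 centroid [ 472.9 -304.3]
 px [454.9 214.7] n 18 ctr [ 471.7 -378.4] size 9 10 ang 45.6 centroid [ 471.8 -378.8]
 px [432.3 217.9] n 18 ctr [ 463.8 -323.4] size 10 9 ang 45.2 centroid [ 463.4 -323.5]
 px [411.  220.5] n 16 ctr [ 456.5 -271.3] size 7 10 ang 0.6 centroid [ 456.5 -271.3]
 px [399.6 222.4] n 15 ctr [ 451.2 -243.1] size 7 7 ang 0.3 centroid [ 451.5 -243.4]
discs z5
 px [438.5 234.5] n 142 ctr [ 423.  -347.8] size 34 46 ang 86.6 centroid [ 423.6 -345. ]
 px [400.9 243.3] n 23 ctr [ 402.9 -251.4] size 40 13 ang 18.7 centroid [ 400.5 -250.9]
blue
 px [449.7 234.6] n 42 ctr [ 420.1 -353. ] size 14 16 ang 0.6 centroid [ 421.  -353.5]
floor z5
 px [423.5 225.2] n 4
[... 1138 characters left out ...]
131 100 147 114 128]
 [127 121 144 133  80 115 150 141 106 121 146 149 118 140 148 149 148 147
  137 102 142 119 125]
 [128 132 147 141 123 139 149 147 108 117 144 146 122 130 136 135 132 129
  135 126 133 131 122]
 [127 126 143 147 144 146 141 131 109 121 138 137 132 142 143 145 149 153
  150 119 104 129 117]
 [128 127 141 135 125 128 137 140 144 148 150 150 153 149 148 148 149 139
  135 133 120 122 125]
 [127 129 140 104 129 149 151 149 147 147 142 137 137 137 125 122 128 125
  123 128 126 127 129]
 [127 128 133 115 119 136 136 133 123 124 129 125 123 126 127 128 126 127
  128 127 129 128 127]
 [127 128 127 130 127 123 124 128 127 127 128 126 126 126 130 129 128 128
  129 128 128 129 129]]
```

```bash
cat > m2.py <<'E'
from h import *
t=get_image("top");s=get_image("scene")
r=lambda a:np.round(a,1)
for n,x,y in(("beaker",409,-267.4),("bottle",421.4,-354.6)):
    for z in(5,30,62,88):
        p=proj(s,np.array([x,y,z]));q=proj(t,np.array([x,y,z]));print(n,z,"scene",r(p),"crop",r((p-[365,245])*2.9+[423,0]),"top",r(q),"crop",r((q-[370,180])*4))
# dowels: dark spots on the bright block
v=t["color"].mean(2)
def sp(u0,v0,k=3):
    w=v[v0-k:v0+k+1,u0-k:u0+k+1];wt=np.clip(135-w,0,None);Y,X=np.mgrid[-k:k+1,-k:k+1];return np.array([u0+(wt*X).sum()/wt.sum(),v0+(wt*Y).sum()/wt.sum()])
a,b=sp(211,238),sp(232,234)
print("dowels top",r(a),r(b),"at z40",r(onz(t,a,40)),r(onz(t,b,40)),"z48",r(onz(t,a,48)),r(onz(t,b,48)))
print(tri(t,a,s,(235.5,206.2)),tri(t,b,s,(254.2,211.8)))
print("tray corners", [r(onz(t,p,9)[:2]) for p in((133.5,216),(187,216),(187,258),(133.5,258))])
o=np.zeros((600,800,3),np.uint8)
o[:300,:400]=cv2.resize(s["color"][190:235,210:270,::-1],(400,300),interpolation=cv2.INTER_CUBIC)
o[:300,400:]=cv2.resize(t["color"][220:256,198:246,::-1],(400,300),interpolation=cv2.INTER_CUBIC)
o[300:,:400]=cv2.resize(s["color"][265:325,385:465,::-1],(400,300),interpolation=cv2.INTER_CUBIC)
o[300:,400:]=cv2.resize(t["color"][222:258,395:443,::-1],(400,300),interpolation=cv2.INTER_CUBIC)
cv2.imwrite("pics/c2.png",o)
E
python3 m2.py
```

```text
beaker 5 scene [404.3 293.7] crop [536.9 141.2] top [407.5 239.9] crop [150.  239.8]
beaker 30 scene [405.4 284.5] crop [540.2 114.7] top [409.4 239.7] crop [157.5 238.9]
beaker 62 scene [406.9 272.5] crop [544.5  79.7] top [411.9 239.5] crop [167.6 237.8]
beaker 88 scene [408.1 262.4] crop [548.1  50.6] top [414.1 239.2] crop [176.2 236.8]
bottle 5 scene [444.2 307.2] crop [652.6 180.4] top [442.4 235.4] crop [289.5 221.5]
bottle 30 scene [445.8 297.9] crop [657.4 153.5] top [445.1 235.1] crop [300.2 220.3]
bottle 62 scene [448.  285.8] crop [663.7 118.2] top [448.7 234.6] crop [314.6 218.6]
bottle 88 scene [449.8 275.6] crop [669.   88.6] top [451.8 234.3] crop [327.  217.1]
dowels top [210.2 238.1] [232.5 234.5] at z40 [407.4 222.1  40. ] [416.9 167.4  40. ] z48 [407.2 219.9  48. ] [416.7 165.7  48. ]
(array([407.295245  , 221.49981026,  42.47140401]), np.float64(0.2358587126915737)) (array([416.85573178, 166.99962354,  41.83656726]), np.float64(0.07489167638685384))
tray corners [array([462.2, 427.3]), array([463.5, 290.5]), array([357.2, 288.4]), array([355.6, 424.8])]
```

View pics/c2.png

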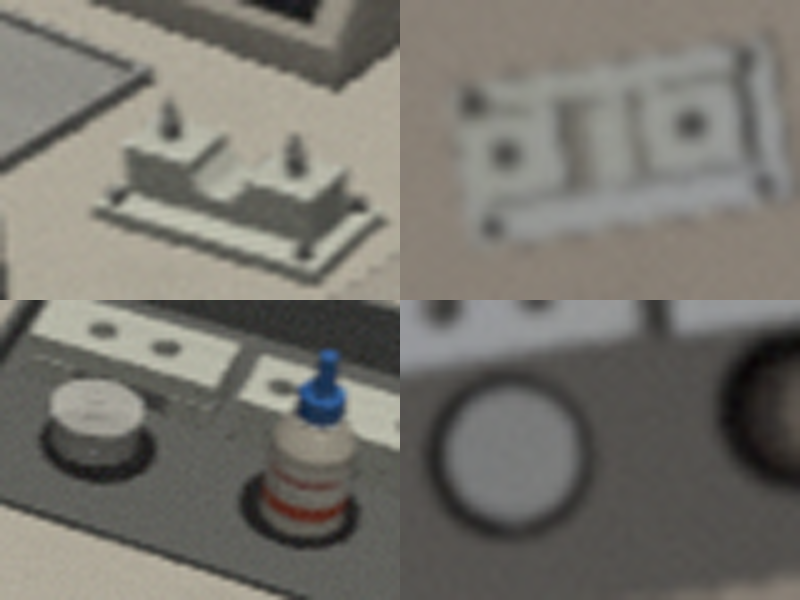

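The left panels show the dowels at scene (235,206) and (254,212). They triangulate to a spacing of 55.4 mm at z≈42, which fits. The beaker shows whitish contents up to about z=25 at top (408,240), centred on its disc, and its glass above is invisible. I'm setting out for the beaker.

Run:
```python
from h import *
print(go(365,0,250,98)); print(go(408,-265,160,98))
```

```text
(array([-13.249, -19.854,  -1.787,  -6.571]), np.float64(65.1))
(array([-19.266, -28.746,   1.82 ,  -6.571]), np.float64(65.1))
```

```bash
R='x'; python3 -m creep '[[-13.25,-19.85,-1.8,-6.6,0.72],[-13.25,-19.85,-1.8,-6.6,0.72],[-13.25,-19.85,-1.8,-6.6,0.72],[-13.25,-19.85,-1.8,-6.6,0.72],[-13.25,-19.85,-1.8,-6.6,0.72],[-13.25,-19.85,-1.8,-6.6,0.72],[-13.25,-19.85,-1.8,-6.6,0.72],[-13.25,-19.85,-1.8,-6.6,0.72],[-13.25,-19.85,-1.8,-6.6,0.72],[-13.25,-19.85,-1.8,-6.6,0.72]]'; python3 -c "
from h import *
print(go(365,0,250,98));print(go(408,-265,160,98))"
```

```text
clock: 1.25
ee_pos: [349.7, 96.3, 243.3]
tool_rot: [-0.071, 0.997, -0.0, 0.001]
wrist_force: [1.1, 0.7, -0.3]
gripper_width: 67.9
gripper_force: 0.0
(array([-0.056, -3.898, -0.265,  0.037]), np.float64(98.2))
(array([ -0.245, -14.634,   3.338,   0.037]), np.float64(98.2))
```

```bash
python3 -m creep '[[-0.25,-14.63,0,0,0.72],[-0.25,-14.63,0,0,0.72],[-0.25,-14.63,0,0,0.72],[-0.25,-14.63,0,0,0.72],[-0.25,-14.63,0,0,0.72],[-0.25,-14.63,0,0,0.72],[-0.25,-14.63,1.6,0,0.72],[-0.25,-14.63,3.3,0,0.72],[-0.25,-14.63,3.3,0,0.72],[-0.25,-14.63,3.3,0,0.72]]'; python3 -c "
from h import *
print(go(408,-265.5,150,98));t=get_image('top');s=get_image('scene')
e=sense()['ee_pos'];p=proj(t,e);q=proj(s,e);print(p,q)
o=np.zeros((600,800,3),np.uint8)
o[:300,:400]=cv2.resize(s['color'][205:325,345:505,::-1],(400,300),interpolation=cv2.INTER_CUBIC)
o[300:,:400]=cv2.resize(s['color'][int(q[1])-30:int(q[1])+30,int(q[0])-40:int(q[0])+40,::-1],(400,300),interpolation=cv2.INTER_CUBIC)
o[:300,400:]=cv2.resize(t['color'][180:270,360:480,::-1],(400,300),interpolation=cv2.INTER_CUBIC)
cv2.imwrite('pics/c3.png',o)"
```

```text
clock: 2.25
ee_pos: [406.8, -262.1, 158.7]
tool_rot: [-0.071, 0.997, 0.002, -0.002]
wrist_force: [0.2, 0.6, 0.6]
gripper_width: 67.7
gripper_force: 0.0
(array([-0.029, -0.142,  0.345,  0.02 ]), np.float64(98.1))
[418.74222657 238.61651864] [409.69870282 231.63879057]
```

View pics/c3.png

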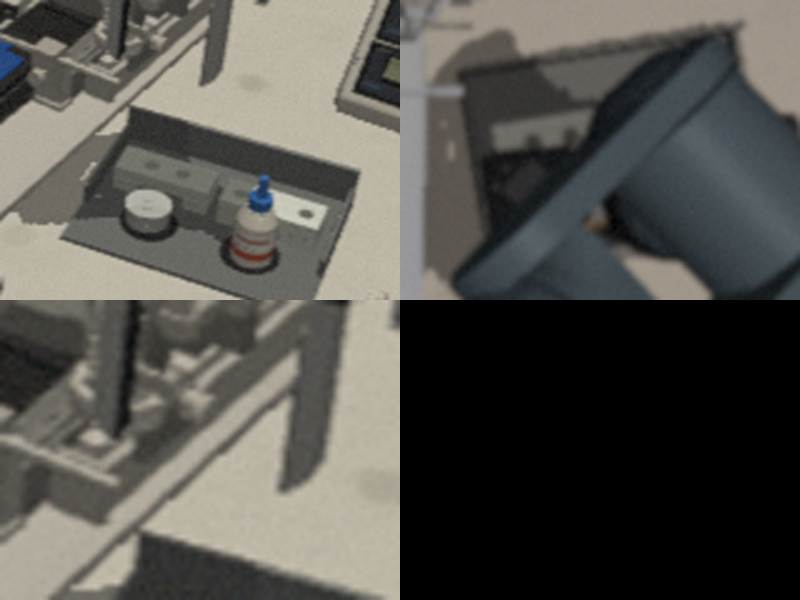

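The scene crop shows the two fingertips at crop (115,435) and (290,487). Their midpoint lies within 1 px of the projected TCP, so the calibration agrees with the robot. I'm going down on the beaker.

```bash
python3 -m creep '[[-0.03,-0.14,0.5,0,0.72],[-0.03,-0.14,1.5,0,0.72],[-0.03,-0.14,2.5,0,0.72],[-0.03,-0.14,3.5,0,0.72],[-0.03,-0.14,4.2,0,0.72],[-0.03,-0.14,4.8,0,0.72],[-0.03,-0.14,5.2,0,0.72],[-0.03,-0.14,5.45,0,0.72],[-0.03,-0.14,5.45,0,0.72],[-0.03,-0.14,5.45,0,0.72]]' 8; python3 -c "
from h import *
print(go(408,-265.5,21,98))"; python3 -m creep '[[0,0,0,0,0.4],[0,0,0,0,0.4],[0,0,0,0,0.4],[0,0,0,0,0.4],[0,0,0,0,0.4],[0,0,0,0,0.4],[0,0,0,0,0.4],[0,0,0,0,0.4]]' 8
```

```text
clock: 3.35
ee_pos: [409.7, -266.9, 25.0]
tool_rot: [-0.071, 0.997, -0.001, 0.0]
wrist_force: [0.3, 0.8, 0.4]
gripper_width: 67.5
gripper_force: 0.0
(array([0.061, 0.066, 0.159, 0.032]), np.float64(98.2))
clock: 4.15
ee_pos: [409.4, -266.6, 24.5]
tool_rot: [-0.071, 0.997, -0.0, 0.0]
wrist_force: [-0.3, 0.9, 3.6]
gripper_width: 44.6
gripper_force: 8.0
```

```bash
python3 -m creep '[[0,0,-0.3,0,0.4],[0,0,-1,0,0.4],[0,0,-2.3,0,0.4],[0,0,-3.8,0,0.4],[0,0,-5.4,0,0.4],[0,0,-7,0,0.4],[0,0,-8.2,0,0.4],[0,0,-8.2,0,0.4],[0,0,-8.2,0,0.4]]'; python3 -c "
from h import *
print(go(358,0,230,98));print(go(409.6,392.7,230,90));s=get_image('scene');cv2.imwrite('pics/s4.png',s['color'][:,:,::-1])"
```

```text
clock: 5.05
ee_pos: [409.0, -266.4, 228.8]
tool_rot: [-0.071, 0.997, -0.0, -0.0]
wrist_force: [0.9, 0.5, -0.7]
gripper_width: 44.4
gripper_force: 8.0
(array([ 0.509, 10.838, -0.048,  0.028]), np.float64(98.1))
(array([-3.758, 26.096, -0.05 ,  1.628]), np.float64(98.1))
```

View pics/s4.png

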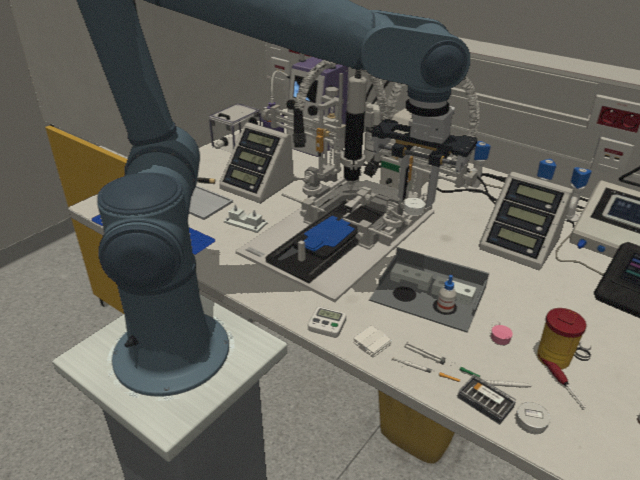

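The beaker is lifted upright at scene (414,205) and its dark disc in the bay is now bare. Next I carry it round the front of the frame.

```bash
python3 -m creep '[[0.1,1,0,0,0.4],[0.15,2.6,0,0,0.4],[0.25,4.4,0,0,0.4],[0.35,6.2,0,0,0.4],[0.4,8,0,0,0.4],[0.5,9.8,0,0,0.4],[0.3,11.6,0,0,0.4],[0,13.4,0,0.3,0.4],[-0.5,15.2,0,0.6,0.4],[-1,17,0,0.9,0.4]]';python3 -c "
from h import *
print(go(409.6,392.7,230,90))"
```

```text
clock: 6.1
ee_pos: [372.2, 159.5, 226.9]
tool_rot: [-0.031, 1.0, -0.0, -0.002]
wrist_force: [1.3, 0.0, -1.1]
gripper_width: 45.1
gripper_force: 8.0
(array([-2.078,  9.214, -0.135,  0.719]), np.float64(93.6))
```

```bash
python3 -m creep '[[-0.5,1.8,0,0.2,0.4],[-0.9,3.6,0,0.4,0.4],[-1.3,5.4,0,0.6,0.4],[-1.7,7.2,0,0.7,0.4],[-2,8.5,0,0.7,0.4],[-2.08,9.1,0.8,0.7,0.4],[-2.08,9.2,2.2,0.7,0.4],[-2.08,9.2,3.8,0.7,0.4],[-2.08,9.2,4,0.7,0.4],[-2.08,9.2,4,0.7,0.4]]';python3 -c "
from h import *
print(go(409.6,392.7,24.5,90))"
```

```text
clock: 7.1
ee_pos: [409.4, 389.4, 126.7]
tool_rot: [-0.001, 1.0, -0.002, -0.002]
wrist_force: [-0.1, -0.2, 0.4]
gripper_width: 44.7
gripper_force: 8.0
(array([-0.03 ,  0.144,  4.087,  0.028]), np.float64(90.1))
```

```bash
python3 -m creep '[[0,0.06,0.6,0,0.4],[0,0.06,1.6,0,0.4],[0,0.06,2.6,0,0.4],[0,0.06,3.3,0,0.4],[0,0.06,3.7,0,0.4],[0,0.06,3.85,0,0.4],[0,0.06,3.95,0,0.4],[0,0.06,3.95,0,0.4],[0,0.06,3.95,0,0.4]]';python3 -c "
from h import *
print(go(409.6,392.7,23.5,90))"
```

```text
clock: 8.0
ee_pos: [411.7, 392.5, 31.5]
tool_rot: [-0.001, 1.0, 0.0, 0.001]
wrist_force: [0.3, -0.3, -0.3]
gripper_width: 44.8
gripper_force: 8.0
(array([0.084, 0.009, 0.319, 0.029]), np.float64(90.1))
```

```bash
python3 -m creep '[[0,0,0.1,0,0.4],[0,0,0.2,0,0.4],[0,0,0.27,0,0.4],[0,0,0.31,0,0.4],[0,0,0.31,0,0.4]]'; python3 -m creep '[[0,0,0,0,0.55],[0,0,0,0,0.6],[0,0,0,0,0.65],[0,0,0,0,0.65],[0,0,0,0,0.65]]'; python3 -m creep '[[0,0,-0.4,0,0.65],[0,0,-1,0,0.65],[0,0,-2.5,0,0.65],[0,0,-4.3,0,0.65],[0,0,-6.2,0,0.65],[0,0,-8,0,0.65],[0,0,-8,0,0.65]]'; python3 -c "
from h import *
print(go(355,0,230,98));print(go(421.4,-354.6,230,98));s=get_image('scene')
o=np.zeros((600,800,3),np.uint8);o=cv2.resize(s['color'][150:270,110:270,::-1],(800,600));cv2.imwrite('pics/s5.png',o)"
```

```text
clock: 8.5
ee_pos: [411.4, 392.3, 23.4]
tool_rot: [-0.001, 1.0, 0.0, 0.0]
wrist_force: [-0.8, -0.2, 3.9]
gripper_width: 44.4
gripper_force: 8.0
clock: 9.0
ee_pos: [410.9, 392.0, 22.6]
tool_rot: [-0.001, 1.0, -0.0, -0.0]
wrist_force: [-0.1, 0.9, -0.6]
gripper_width: 61.2
gripper_force: 0.0
clock: 9.7
ee_pos: [414.6, 394.4, 232.8]
tool_rot: [-0.001, 1.0, 0.004, 0.007]
wrist_force: [0.6, 0.7, 0.1]
gripper_width: 61.2
gripper_force: 0.0
(array([  2.427, -15.772,  -0.058,  -1.568]), np.float64(90.2))
(array([ -0.191, -29.962,  -0.144,  -1.568]), np.float64(90.2))
```

View pics/s5.png

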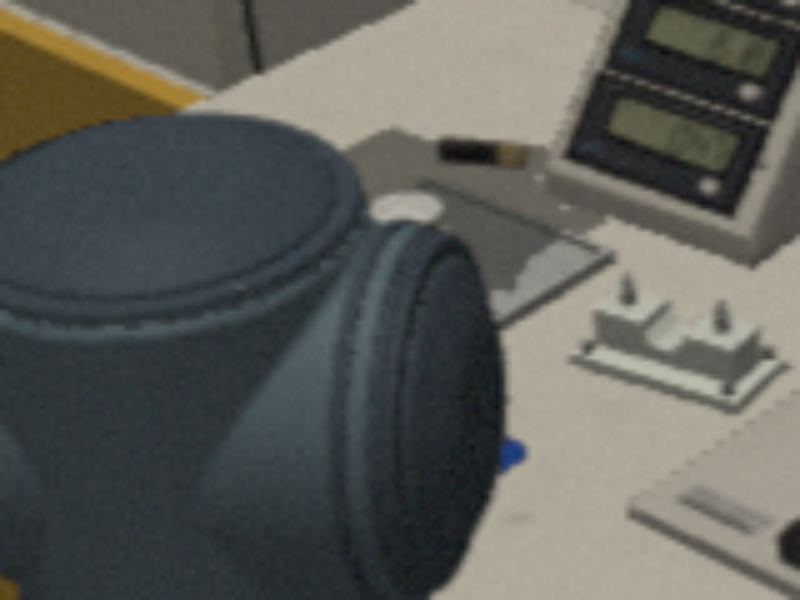

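The beaker stands in the tray at crop (405,210). Now for the bottle.

```bash
python3 -m creep '[[0.3,-2,0,-0.2,0.6],[0.6,-4,0,-0.4,0.6],[0.9,-6,0,-0.6,0.6],[1.3,-8,0,-0.8,0.6],[1.6,-10,0,-1,0.6],[1.9,-12,0,-1.2,0.6],[2.2,-14,0,-1.4,0.6],[2.4,-16,0,-1.57,0.6],[2.2,-18,0,-1.57,0.6],[1.8,-20,0,-1.57,0.6]]';python3 -c "
from h import *
print(go(421.4,-354.6,180,98))"
```

```text
clock: 10.75
ee_pos: [365.1, -104.2, 222.3]
tool_rot: [-0.069, 0.998, -0.0, 0.0]
wrist_force: [1.5, 0.2, 0.4]
gripper_width: 56.3
gripper_force: 0.0
(array([ -0.848, -10.231,   1.695,  -0.013]), np.float64(97.9))
```

```bash
python3 -m creep '[[-0.2,-2,0,0,0.6],[-0.4,-4,0,0,0.6],[-0.6,-6,0,0,0.6],[-0.75,-8,0.3,0,0.6],[-0.83,-9.6,0.8,0,0.6],[-0.85,-10.2,1.4,0,0.6],[-0.85,-10.23,1.7,0,0.6],[-0.85,-10.23,1.7,0,0.6],[-0.85,-10.23,1.7,0,0.6]]';python3 -c "
from h import *
print(go(421.4,-354.6,26,98))
s=get_image('scene');t=get_image('top');o=np.hstack([cv2.resize(s['color'][200:330,370:500,::-1],(400,400)),cv2.resize(t['color'][180:280,360:460,::-1],(400,400))]);cv2.imwrite('pics/s6.png',o)"
```

```text
clock: 11.65
ee_pos: [422.7, -351.6, 180.3]
tool_rot: [-0.07, 0.998, 0.0, -0.0]
wrist_force: [0.2, -0.3, -0.5]
gripper_width: 56.4
gripper_force: 0.0
(array([ 0.068, -0.117,  6.173,  0.009]), np.float64(98.0))
```

View pics/s6.png

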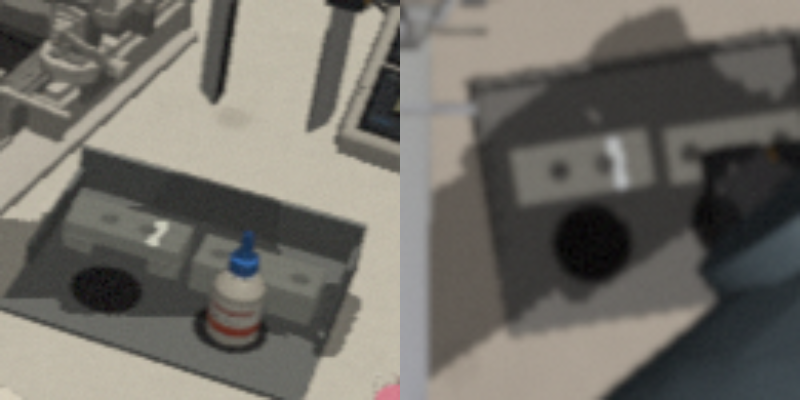

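The bottle stands at crop (237,310) with the fingers above it. The bare beaker disc is at crop (592,243), which is top (408,240.8).

```bash
python3 - <<'E'
from h import *
t=get_image("top");s=get_image("scene")
v=t["color"].mean(2)
for c,a,p in blobs(v[230:252,396:422]<32,[396,230],30): print("disc top",c,a,onz(t,c,5),"d mm",2*np.sqrt(a/np.pi)*1116/442)
v=s["color"].mean(2)
for c,a,p in blobs(v[280:305,388:422]<32,[388,280],30): print("disc scene",c,a,onz(s,c,5))
E
python3 -m creep '[[0.04,-0.1,1,0,0.6],[0.04,-0.1,2.4,0,0.6],[0.04,-0.1,3.8,0,0.6],[0.04,-0.1,5,0,0.6],[0.04,-0.1,5.6,0,0.6],[0.04,-0.1,6,0,0.6],[0.04,-0.1,6.17,0,0.6],[0.04,-0.1,6.17,0,0.6],[0.04,-0.1,6.17,0,0.6]]'; python3 -c "
from h import *
print(go(421.4,-354.6,26,98))"
```

```text
disc top [407.56272401 240.40860215] 279 [ 407.82997545 -267.56084506    5.        ] d mm 47.58817896905883
disc scene [404.04741379 293.61206897] 232 [ 408.9033337  -266.89608152    5.        ]
clock: 12.75
ee_pos: [422.9, -356.3, 27.4]
tool_rot: [-0.07, 0.998, -0.001, 0.001]
wrist_force: [-0.2, -0.1, -0.3]
gripper_width: 56.7
gripper_force: 0.0
(array([ 0.05 ,  0.074,  0.054, -0.   ]), np.float64(98.0))
```

```bash
python3 -m creep '[[0.05,0.05,0,0,0.55],[0.05,0.05,0,0,0.45],[0.05,0.05,0,0,0.3],[0.05,0.05,0,0,0.3],[0.05,0.05,0,0,0.3],[0.05,0.05,0,0,0.3],[0.05,0.05,0,0,0.3],[0.05,0.05,0,0,0.3]]' 8;  python3 -m creep '[[0,0,-0.3,0,0.3],[0,0,-1,0,0.3],[0,0,-2.3,0,0.3],[0,0,-3.8,0,0.3],[0,0,-5.4,0,0.3],[0,0,-7,0,0.3],[0,0,-8.2,0,0.3],[0,0,-8.2,0,0.3],[0,0,-8.2,0,0.3]]'; python3 -c "
from h import *
print(go(360,0,230,98));print(go(410,323,230,90));s=get_image('scene');v=s['color'].mean(2)
for c,a,p in blobs(v[292:320,428:460]<32,[428,292],30): print('disc scene',c,a,onz(s,c,5))
"
```

```text
clock: 13.55
ee_pos: [420.9, -354.5, 26.3]
tool_rot: [-0.07, 0.998, -0.0, 0.0]
wrist_force: [-0.9, -0.1, 3.5]
gripper_width: 33.0
gripper_force: 8.0
clock: 14.45
ee_pos: [420.6, -354.1, 230.8]
tool_rot: [-0.07, 0.998, -0.0, 0.0]
wrist_force: [-0.2, 0.5, -1.1]
gripper_width: 33.0
gripper_force: 8.0
(array([ 4.3200e-01,  1.4365e+01,  3.2000e-02, -1.0000e-03]), np.float64(98.0))
(array([-3.345, 26.881,  0.03 ,  1.599]), np.float64(98.0))
disc scene [444.73770492 301.44262295] 61 [ 438.62456051 -347.37279076    5.        ]
```

```bash
python3 -m creep '[[0.05,1,0,0,0.3],[0.1,2.6,0,0,0.3],[0.15,4.4,0,0,0.3],[0.2,6.2,0,0,0.3],[0.25,8,0,0,0.3],[0.3,9.8,0,0,0.3],[0.35,11.6,0,0,0.3],[0.4,13.4,0,0,0.3],[0.4,15.2,0,0.3,0.3],[0.1,17,0,0.6,0.3]]';python3 -c "
from h import *
print(go(410,323,230,90))"
```

```text
clock: 15.5
ee_pos: [357.2, 67.9, 228.8]
tool_rot: [-0.043, 0.999, 0.0, -0.002]
wrist_force: [1.0, -0.4, -0.9]
gripper_width: 33.1
gripper_force: 8.0
(array([-2.97 ,  9.988, -0.051,  0.975]), np.float64(94.9))
```

```bash
python3 -m creep '[[-0.5,1.8,0,0.2,0.3],[-1,3.6,0,0.4,0.3],[-1.6,5.4,0,0.6,0.3],[-2.2,7.2,0,0.8,0.3],[-2.7,8.9,0,1,0.3],[-2.9,9.7,0.8,1,0.3],[-2.95,9.95,2.2,1,0.3],[-2.95,9.95,3.8,1,0.3],[-2.95,9.95,4.5,1,0.3],[-2.95,9.95,4.5,1,0.3]]';python3 -m creep '[[0,0,0.6,0,0.3],[0,0,1.4,0,0.3],[0,0,2.1,0,0.3],[0,0,2.6,0,0.3],[0,0,2.9,0,0.3],[0,0,3.1,0,0.3],[0,0,3.1,0,0.3],[0,0,3.1,0,0.3]]';python3 -c "
from h import *
print(go(410,323,25.3,90))"
```

```text
clock: 16.5
ee_pos: [407.0, 318.6, 112.8]
tool_rot: [-0.0, 1.0, -0.002, -0.005]
wrist_force: [-0.1, -0.6, -1.3]
gripper_width: 33.0
gripper_force: 8.0
clock: 17.3
ee_pos: [411.5, 320.7, 41.6]
tool_rot: [0.0, 1.0, 0.0, 0.001]
wrist_force: [0.5, -0.9, -1.7]
gripper_width: 32.6
gripper_force: 8.0
(array([ 0.06 ,  0.093,  0.652, -0.001]), np.float64(90.0))
```

```bash
python3 -m creep '[[0,0,0.2,0,0.3],[0,0,0.4,0,0.3],[0,0,0.55,0,0.3],[0,0,0.62,0,0.3],[0,0,0.66,0,0.3],[0,0,0.66,0,0.3]]'; python3 -m creep '[[0,0,0,0,0.4],[0,0,0,0,0.5],[0,0,0,0,0.58],[0,0,0,0,0.58],[0,0,0,0,0.58]]'; python3 -m creep '[[0,0,-0.4,0,0.58],[0,0,-1,0,0.58],[0,0,-2.5,0,0.58],[0,0,-4.3,0,0.58],[0,0,-6.2,0,0.58],[0,0,-8,0,0.58],[0,0,-8.8,0,0.58]]'; python3 -c "
from h import *
print(go(360,0,250,8));print(go(467.5,-351.3,250,8))"
```

```text
clock: 17.9
ee_pos: [410.9, 320.3, 25.2]
tool_rot: [-0.0, 1.0, -0.001, -0.001]
wrist_force: [-3.3, -1.7, 7.9]
gripper_width: 32.6
gripper_force: 8.0
clock: 18.4
ee_pos: [410.9, 320.4, 24.4]
tool_rot: [0.0, 1.0, -0.0, -0.0]
wrist_force: [-0.2, 0.1, -0.2]
gripper_width: 54.6
gripper_force: 0.0
clock: 19.1
ee_pos: [412.8, 321.4, 251.6]
tool_rot: [-0.0, 1.0, 0.002, 0.004]
wrist_force: [-0.4, 0.1, -0.8]
gripper_width: 54.7
gripper_force: 0.0
(array([ 2.1130e+00, -1.2857e+01, -9.0000e-03,  1.6401e+01]), np.float64(90.0))
(array([ -2.185, -26.909,  -0.031,  16.401]), np.float64(90.0))
```

```bash
python3 -m creep '[[0.3,-1.9,0,1.6,0.6],[0.7,-3.8,0,3.2,0.6],[1,-5.7,0,4.8,0.6],[1.3,-7.6,0,6.4,0.6],[1.6,-9.5,0,8,0.6],[1.9,-11.3,0,9.6,0.6],[2.1,-13.2,0,11.2,0.6],[2,-15.1,0,12.8,0.6],[1.5,-17,0,14.4,0.6],[0.9,-18.9,0,16,0.6]]';python3 -c "
from h import *
print(go(467.5,-351.3,200,8.2))"
```

```text
clock: 20.1
ee_pos: [388.4, -154.4, 246.5]
tool_rot: [0.646, 0.764, 0.0, 0.002]
wrist_force: [0.3, 0.2, -0.2]
gripper_width: 56.2
gripper_force: 0.0
(array([-8.288,  1.804,  1.886,  0.277]), np.float64(9.6))
```

```bash
python3 -c "
from h import *
t=get_image('top');s=get_image('scene')
for q in((467,172),(470,178),(463,165)): print(tri(t,(457,166),s,q))
o=np.zeros((480,800,3),np.uint8);o[:,:400]=cv2.resize(s['color'][120:264,390:510,::-1],(400,480));o[:400,400:]=cv2.resize(t['color'][130:250,350:470,::-1],(400,400));cv2.imwrite('pics/s7.png',o)"
```

```text
(array([ 546.13103439, -312.22741443,  254.49166852]), np.float64(11.552527388062215))
(array([ 549.61793441, -317.70580516,  240.8350927 ]), np.float64(8.316018501550413))
(array([ 541.82527256, -305.47149817,  270.32525516]), np.float64(16.21447035003391))
```

View pics/s7.png

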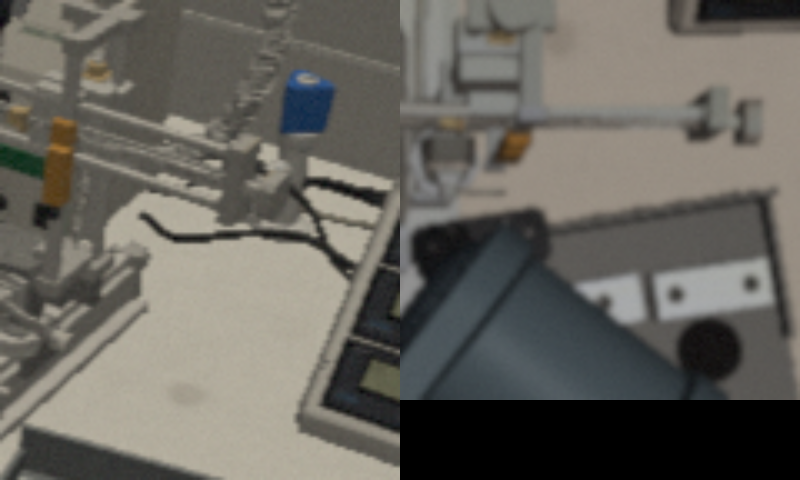

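The frame's right arm ends at about (550,-317,240), close to where the gripper's long body would pass. So I'll come down in front of it, then slide in low over cap_a. cap_a's wide-spaced holes are at crop (676,294) and (750,284).

```bash
python3 -c "
from h import *
print(go(413,-359,200,8.2))"; python3 -m creep '[[-1.9,0.1,0.2,0.28,0.6],[-3.8,0,0.5,0.28,0.6],[-5.7,-0.1,1,0.28,0.6],[-7.6,-0.3,1.5,0.28,0.6],[-8.3,-0.35,1.9,0.28,0.6],[-8.3,-0.35,1.9,0.28,0.6],[-8.3,-0.35,1.9,0.28,0.6]]';python3 -c "
from h import *
print(go(413,-359,45,8.2))"
```

```text
(array([-8.152, -0.388,  1.837,  0.265]), np.float64(9.5))
clock: 20.9
ee_pos: [416.0, -357.0, 197.8]
tool_rot: [0.652, 0.758, 0.0, 0.0]
wrist_force: [0.4, 0.1, -0.9]
gripper_width: 56.6
gripper_force: 0.0
(array([-0.061, -0.133,  6.114,  0.088]), np.float64(8.6))
```

```bash
python3 -m creep '[[0,-0.1,1.3,0.1,0.6],[0,-0.1,2.8,0.1,0.6],[0,-0.1,4.3,0.1,0.6],[0,-0.1,5.4,0.1,0.6],[0,-0.1,6,0.1,0.6],[0,-0.1,6.1,0.1,0.6],[0,-0.1,6.1,0.1,0.6]]';python3 -c "
from h import *
print(go(467.5,-351.3,45,8.2))"
```

```text
clock: 21.6
ee_pos: [414.1, -358.4, 45.9]
tool_rot: [0.655, 0.756, -0.0, 0.001]
wrist_force: [-1.3, 0.2, -0.4]
gripper_width: 56.4
gripper_force: 0.0
(array([-0.022,  2.153,  0.037, -0.01 ]), np.float64(8.1))
```

```bash
python3 -m creep '[[0,0.5,0,0,0.6],[-0.02,1.1,0,0,0.6],[-0.02,1.7,0,0,0.6],[-0.02,2.1,0,0,0.6],[-0.02,2.15,0,0,0.6],[-0.02,2.15,0,0,0.6]]';python3 -c "
from h import *
print(go(467.5,-351.3,12,8.2))
t=get_image('top');s=get_image('scene')
o=np.hstack([cv2.resize(s['color'][230:330,370:490,::-1],(480,400)),cv2.resize(t['color'][190:250,400:448,::-1],(320,400))]);cv2.imwrite('pics/s8.png',o)"
```

```text
clock: 22.2
ee_pos: [467.0, -351.0, 44.3]
tool_rot: [0.655, 0.756, -0.0, -0.0]
wrist_force: [-0.1, -0.6, 0.5]
gripper_width: 56.8
gripper_force: 0.0
(array([-0.015,  0.02 ,  1.294, -0.011]), np.float64(8.1))
```

View pics/s8.png

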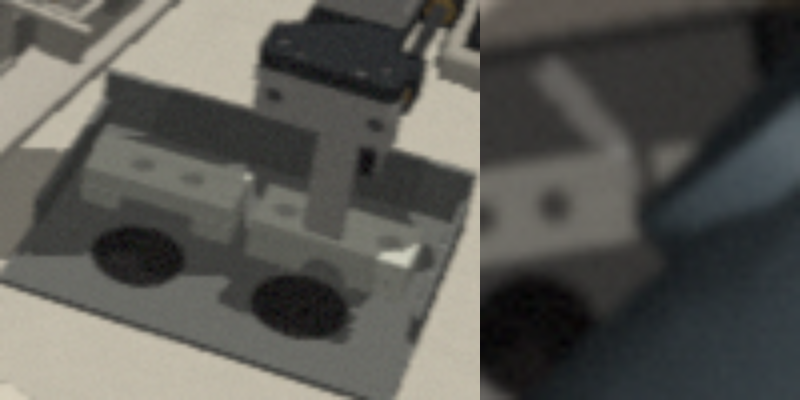

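The fingers straddle cap_a midway between its holes, and cap_b is untouched at crop (165,170). I'm going down to grip.

```bash
python3 -m creep '[[0,0.02,0.4,0,0.6],[0,0.02,0.8,0,0.6],[0,0.02,1.1,0,0.6],[0,0.02,1.25,0,0.6],[0,0.02,1.25,0,0.6],[0,0.02,1.25,0,0.6]]' 25; python3 -m creep '[[0,0,0,0,0.5],[0,0,0,0,0.4],[0,0,0,0,0.3],[0,0,0,0,0.3],[0,0,0,0,0.3],[0,0,0,0,0.3],[0,0,0,0,0.3]]' 25; python3 -m creep '[[0,0,-0.2,0,0.3],[0,0,-0.5,0,0.3],[0,0,-0.9,0,0.3],[0,0,-1.3,0,0.3],[0,0,-1.5,0,0.3],[0,-0.6,-1.5,0,0.3],[0,-1.3,-1.5,0,0.3],[0,-2.1,-1.5,0,0.3],[0,-2.3,-1.5,0,0.3],[0,-2.3,-1.5,0,0.3]]'
```

```text
clock: 22.9
ee_pos: [467.2, -351.3, 13.3]
tool_rot: [0.655, 0.755, -0.0, 0.0]
wrist_force: [0.0, 0.4, -0.8]
gripper_width: 56.4
gripper_force: 0.0
clock: 23.6
ee_pos: [467.3, -351.3, 13.6]
tool_rot: [0.655, 0.755, -0.0, 0.0]
wrist_force: [-0.4, -0.2, 3.6]
gripper_width: 33.7
gripper_force: 25.0
clock: 24.6
ee_pos: [409.2, -359.2, 50.5]
tool_rot: [0.656, 0.755, 0.0, -0.0]
wrist_force: [-0.1, 0.2, -1.2]
gripper_width: 33.7
gripper_force: 25.0
```

```bash
python3 -c "
from h import *
print(go(360,0,250,8.2));print(go(412.1,194.2,250,10));s=get_image('scene');v=s['color'].mean(2)
for c,a,p in blobs(v[290:325,425:465]<32,[425,290],40): print('disc scene',c,a,onz(s,c,5))"
```

```text
(array([14.508,  0.051, -7.971, -0.038]), np.float64(8.0))
(array([21.909,  3.198, -7.968, -0.398]), np.float64(8.0))
disc scene [443.4562212  306.88940092] 217 [ 421.37473343 -353.00854798    5.        ]
```

```bash
python3 -m creep '[[0,0,-1,0,0.3],[0.3,0,-2.5,0,0.3],[1,0,-4.2,0,0.3],[2.2,0,-5.8,0,0.3],[3.7,0,-7,0,0.3],[5.4,0,-7.8,0,0.3],[7.2,0,-8,0,0.3],[9,0,-8,0,0.3],[10.8,0,-8,0,0.3],[12.6,0,-8,0,0.3]]';python3 -c "
from h import *
print(go(360,0,250,8.2));print(go(412.1,194.2,250,10))"
```

```text
clock: 25.65
ee_pos: [365.7, -45.6, 251.2]
tool_rot: [0.655, 0.755, 0.0, 0.001]
wrist_force: [0.2, 0.1, -0.1]
gripper_width: 33.3
gripper_force: 25.0
(array([ 1.838,  0.033,  0.045, -0.023]), np.float64(8.1))
(array([ 9.235,  3.189,  0.047, -0.383]), np.float64(8.1))
```

```bash
python3 -m creep '[[1.8,0.1,0,-0.1,0.3],[3.5,0.6,0,-0.2,0.3],[5.2,1.3,0,-0.3,0.3],[6.9,2.1,0,-0.38,0.3],[8.4,2.8,0,-0.38,0.3],[9.1,3.1,1,-0.38,0.3],[9.23,3.18,2.6,-0.38,0.3],[9.23,3.18,4.3,-0.38,0.3],[9.23,3.18,5.6,-0.38,0.3],[9.23,3.18,6,-0.38,0.3]]';python3 -m creep '[[0,0,0,0,0.3],[0,0,0,0,0.3],[0,0,0,0,0.3]]';python3 -c "
from h import *
print(go(412.1,194.2,80,10))
t=get_image('top');s=get_image('scene')
o=np.hstack([cv2.resize(s['color'][165:240,200:290,::-1],(480,400)),cv2.resize(t['color'][205:265,195:243,::-1],(320,400))]);cv2.imwrite('pics/s9.png',o)"
```

```text
clock: 26.65
ee_pos: [409.3, 192.3, 97.2]
tool_rot: [0.642, 0.766, -0.003, -0.002]
wrist_force: [-1.7, -0.2, -2.0]
gripper_width: 33.6
gripper_force: 25.0
clock: 26.95
ee_pos: [413.9, 192.6, 103.0]
tool_rot: [0.643, 0.766, 0.002, 0.001]
wrist_force: [-0.4, -0.5, -1.2]
gripper_width: 33.9
gripper_force: 25.0
(array([ 0.074, -0.064,  0.921, -0.   ]), np.float64(10.0))
```

View pics/s9.png

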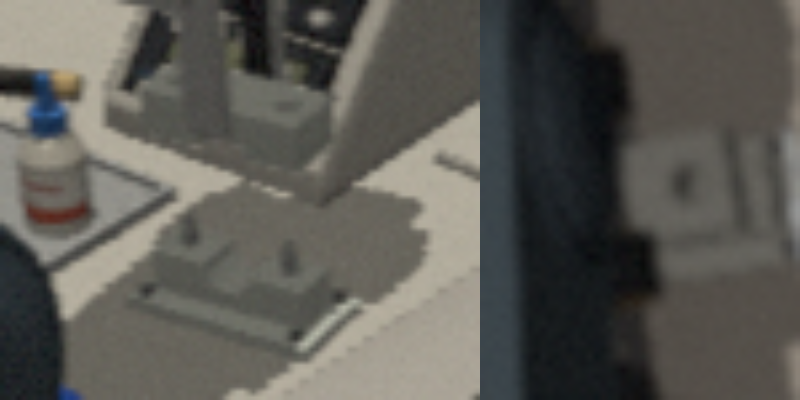

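The cap is held level above the clamp in the scene crop at (235,115), and the bottle stands upright in the tray at (55,180). In the top view the cap's right hole is at crop (685,185), about (225.8,232.8). I'll compare that with its expected position.

```bash
python3 -c "
from h import *
t=get_image('top');s=get_image('scene');v=t['color'].mean(2)
e=sense()['ee_pos'];a=np.radians(10);y=np.array([-np.sin(a),np.cos(a),0])
h=e-28*y+[0,0,15.4];print(e,h,proj(t,h),proj(s,h))
w=v[226:241,216:236];print(w.round().astype(int))
v=s['color'].mean(2);q=proj(s,h).round().astype(int);print(q);print(v[q[1]-6:q[1]+7,q[0]-8:q[0]+9].round().astype(int))
"
```

```text
[412.86153916 192.3570342  101.86968163] [417.72368814 164.78241712 117.26968163] [226.42526539 233.03671219] [253.35111229 185.20393231]
[[ 48  63  76  83  87  88  92  93  94  93  95  96  95  95  93  78  68  71
   87  92]
 [ 59  82  89  93  94  95  96  96  95  97  96  97  96  95  92  83  65  70
   84  93]
 [ 66  90  96  97  94  96  96  96  97  93  95  94  93  95  94  85  67  65
   84  92]
 [ 67  89  97  96  94  94  94  95  90  90  84  90  92  95  91  85  72  69
   80  93]
 [ 68  87  96  96  94  95  96  91  84  78  74  81  90  95  95  89  73  69
   79  92]
 [ 67  92  96  96  96  96  95  85  75  62  66  79  89  91  96  88  77  67
   76  90]
 [ 62  88  98  98  97  95  91  85  66  57  68  83  88  92  96  92  80  68
   73  91]
 [ 62  86  97  96  98  96  94  86  66  60  71  84  95  95  94  95  82  69
   70  85]
 [ 56  84  95  98  96  97  97  90  76  70  73  87  89  92  96  95  84  67
   67  83]
 [ 51  76  92  98  93  96  98  95  88  81  82  89  92  95  95  97  88  70
   62  79]
 [ 50  69  89  96  94  97  96  95  94  94  92  94  96  98  99  96  91  74
   64  77]
 [ 48  68  90  94  97  95  
[... 547 characters left out ...]
109 104 109 110 105 104 108 107 108 106 114 119  85  46  73]
 [108 108 104 106 107 107 107 105 105 106 108 104 109 107 104 101 104]
 [105 107 106 106 105 107 101  98  97  96  96 101 105 103 104  98  91]
 [104 106 109 106 106  98  93  79  87  86  87  96 104 104  97  83  81]
 [107 106 106 107 108 110 103  99  98  97 101 103 103 100  85  79  82]
 [ 86  94  95 101 105 109 111 110 104 107 108 105  97  84  80  75  82]
 [ 82  83  87  83  85  90  95  97 103 105  99  95  78  77  78  76  81]
 [ 83  84  85  85  83  84  83  83  91  91  85  80  76  80  78  75  80]
 [ 85  82  83  76  84  84  82  86  87  81  82  76  76  78  76  75  76]
 [ 83  83  84  83  85  80  81  83  82  82  81  80  78  77  78  76  73]]
```

```bash
python3 -m creep '[[0.07,-0.04,0.3,0,0.3],[0.07,-0.04,0.7,0,0.3],[0.07,-0.04,1.1,0,0.3],[0.07,-0.04,1.4,0,0.3],[0.07,-0.04,1.4,0,0.3],[0.07,-0.04,1.4,0,0.3],[0.07,-0.04,1.4,0,0.3]]';python3 -c "
from h import *
print(go(412.1,194.2,56,10))
t=get_image('top');s=get_image('scene')
o=np.hstack([cv2.resize(s['color'][185:230,220:280,::-1],(533,400),interpolation=cv2.INTER_CUBIC),cv2.resize(t['color'][222:252,210:230,::-1],(267,400),interpolation=cv2.INTER_CUBIC)]);cv2.imwrite('pics/s10.png',o)"
```

```text
clock: 27.85
ee_pos: [411.2, 193.9, 66.1]
tool_rot: [0.643, 0.766, 0.0, 0.0]
wrist_force: [-1.2, -0.1, -1.5]
gripper_width: 34.3
gripper_force: 25.0
(array([ 0.007,  0.039,  0.403, -0.001]), np.float64(10.0))
```

View pics/s10.png

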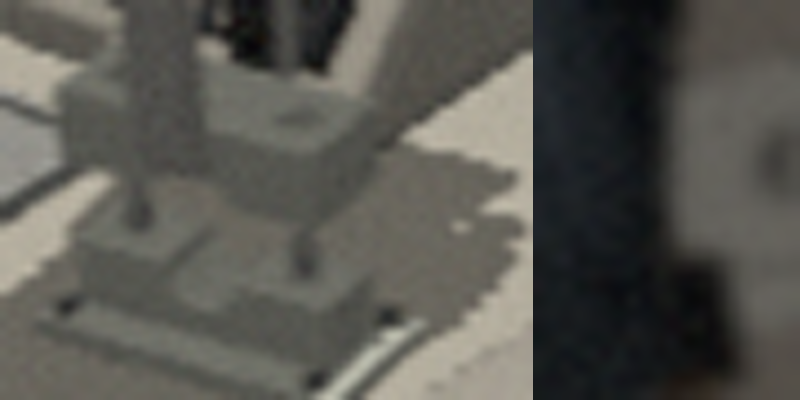

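In the scene crop the cap's right hole at (297,118) lies straight above the dowel at (305,250). I'm lowering gently while watching the force.

```bash
python3 -m creep '[[0.01,0.04,0.12,0,0.3],[0.01,0.04,0.24,0,0.3],[0.01,0.04,0.36,0,0.3],[0.01,0.04,0.48,0,0.3],[0.01,0.04,0.6,0,0.3],[0.01,0.04,0.6,0,0.3]]';python3 -c "
from h import *
print(go(412.1,194.2,38.6,10))"
```

```text
clock: 28.55
ee_pos: [411.3, 194.1, 50.2]
tool_rot: [0.643, 0.766, -0.0, -0.0]
wrist_force: [-0.3, 0.1, -2.1]
gripper_width: 33.7
gripper_force: 25.0
(array([-0.003,  0.034,  0.463, -0.001]), np.float64(10.0))
```

```bash
python3 -m creep '[[0,0.02,0.1,0,0.3],[0,0.02,0.2,0,0.3],[0,0.02,0.3,0,0.3],[0,0.02,0.36,0,0.3],[0,0.02,0.36,0,0.3]]';python3 -c "
from h import *
print(go(412.1,194.2,38.6,10))"
```

```text
clock: 29.05
ee_pos: [412.0, 194.3, 41.4]
tool_rot: [0.643, 0.766, -0.0, -0.0]
wrist_force: [0.6, 0.1, -1.0]
gripper_width: 33.7
gripper_force: 25.0
(array([-0.003,  0.005,  0.114, -0.001]), np.float64(10.0))
```

No contact force yet, with 2.8 mm to go. I'll continue until it seats.

```bash
python3 -m creep '[[0,0,0.04,0,0.3],[0,0,0.08,0,0.3],[0,0,0.11,0,0.3],[0,0,0.13,0,0.3],[0,0,0.13,0,0.3]]'
```

```text
clock: 29.55
ee_pos: [412.3, 194.3, 38.5]
tool_rot: [0.643, 0.766, 0.0, 0.0]
wrist_force: [-0.4, -0.1, -1.4]
gripper_width: 33.8
gripper_force: 25.0
```

```bash
python3 -m creep '[[0,0,0.03,0,0.3],[0,0,0.06,0,0.3],[0,0,0.08,0,0.3],[0,0,0.08,0,0.3]]'; python3 -m creep '[[0,0,0,0,0.4],[0,0,0,0,0.45],[0,0,0,0,0.5],[0,0,0,0,0.5],[0,0,0,0,0.5]]';python3 -m creep '[[0,0,-0.4,0,0.5],[0,0,-1.2,0,0.5],[0,0,-2.5,0,0.5],[0,0,-4,0,0.5],[0,0,-5.8,0,0.5],[0,0,-7.6,0,0.5],[0,0,-7.8,0,0.5]]'; python3 -c "
from h import *
print(go(411,320.3,200,90))
s=get_image('scene');cv2.imwrite('pics/s11.png',cv2.resize(s['color'][170:245,200:300,::-1],(800,600),interpolation=cv2.INTER_CUBIC))"
```

```text
clock: 29.95
ee_pos: [412.3, 194.4, 38.5]
tool_rot: [0.643, 0.766, -0.001, -0.0]
wrist_force: [-9.0, -2.4, 17.4]
gripper_width: 33.6
gripper_force: 25.0
clock: 30.45
ee_pos: [412.1, 194.3, 36.3]
tool_rot: [0.643, 0.766, -0.0, -0.0]
wrist_force: [0.7, 0.9, -0.2]
gripper_width: 47.0
gripper_force: 0.0
clock: 31.15
ee_pos: [415.5, 195.0, 238.9]
tool_rot: [0.643, 0.766, 0.005, 0.004]
wrist_force: [0.8, 0.2, -0.6]
gripper_width: 47.4
gripper_force: 0.0
(array([  4.965,   0.674,   1.568, -15.999]), np.float64(10.0))
```

View pics/s11.png

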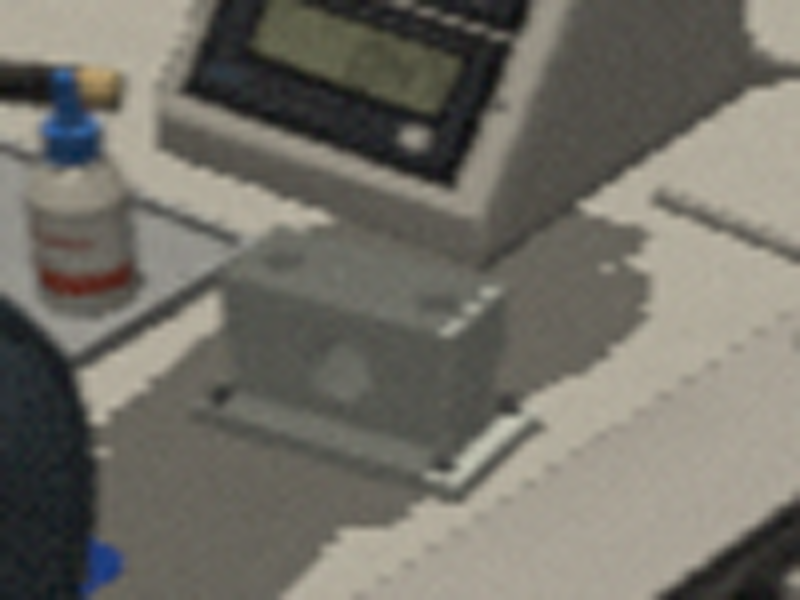

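The cap sits home: the joint is closed all round, with the bore at crop (343,370) and the bottle upright at (80,220). Now I bring the bottle back.

```bash
python3 -m creep '[[0.6,0.1,0,-1.6,0.58],[1.2,0.2,0,-3.3,0.58],[2,0.3,0,-5,0.58],[2.8,0.4,0,-6.7,0.58],[3.6,0.5,0,-8.4,0.58],[4.3,0.6,0.2,-10.1,0.58],[4.8,0.67,0.5,-11.8,0.58],[4.97,0.67,1,-13.5,0.58],[4.97,0.67,1.5,-15.2,0.58],[4.97,0.67,1.5,-16,0.58]]';python3 -m creep '[[0,0,0,0,0.58],[0,0,0,0,0.58]]';python3 -c "
from h import *
print(go(411,320.3,25,90))"
```

```text
clock: 32.2
ee_pos: [404.9, 318.7, 190.2]
tool_rot: [-0.002, 1.0, -0.001, -0.003]
wrist_force: [-0.4, -0.3, -0.7]
gripper_width: 54.6
gripper_force: 0.0
clock: 32.4
ee_pos: [406.7, 319.3, 193.2]
tool_rot: [0.001, 1.0, -0.0, -0.001]
wrist_force: [0.5, -0.1, -0.4]
gripper_width: 54.3
gripper_force: 0.0
(array([-0.181,  0.043,  6.728, -0.02 ]), np.float64(89.9))
```

```bash
python3 -m creep '[[-0.15,0.03,1,0,0.58],[-0.15,0.03,2.6,0,0.58],[-0.15,0.03,4.2,0,0.58],[-0.15,0.03,5.5,0,0.58],[-0.15,0.03,6.2,0,0.58],[-0.15,0.03,6.5,0,0.58],[-0.15,0.03,6.6,0,0.58],[-0.15,0.03,6.6,0,0.58],[-0.15,0.03,6.6,0,0.58]]';python3 -c "
from h import *
print(go(411,320.3,25.2,90))"
```

```text
clock: 33.3
ee_pos: [411.9, 320.8, 30.4]
tool_rot: [0.0, 1.0, 0.001, 0.001]
wrist_force: [0.5, 0.3, -0.2]
gripper_width: 54.7
gripper_force: 0.0
(array([ 0.037, -0.022,  0.206, -0.004]), np.float64(90.0))
```

```bash
python3 -m creep '[[0.02,-0.02,0.1,0,0.58],[0.02,-0.02,0.19,0,0.58],[0.02,-0.02,0.19,0,0.58],[0.02,-0.02,0.19,0,0.58]]';python3 -m creep '[[0,0,0,0,0.5],[0,0,0,0,0.4],[0,0,0,0,0.3],[0,0,0,0,0.3],[0,0,0,0,0.3],[0,0,0,0,0.3],[0,0,0,0,0.3]]' 8;  python3 -m creep '[[0,0,-0.3,0,0.3],[0,0,-1,0,0.3],[0,0,-2.3,0,0.3],[0,0,-3.8,0,0.3],[0,0,-5.4,0,0.3],[0,0,-7,0,0.3],[0,0,-8.2,0,0.3],[0,0,-8.2,0,0.3],[0,0,-8.2,0,0.3]]'; python3 -c "
from h import *
print(go(360,0,230,98));print(go(420.9,-354.5,230,98))
"
```

```text
clock: 33.7
ee_pos: [410.4, 319.8, 24.3]
tool_rot: [0.0, 1.0, 0.0, -0.0]
wrist_force: [-0.8, -0.0, -0.5]
gripper_width: 54.9
gripper_force: 0.0
clock: 34.4
ee_pos: [410.4, 319.9, 24.3]
tool_rot: [0.0, 1.0, 0.0, 0.0]
wrist_force: [0.2, 0.3, 0.2]
gripper_width: 32.9
gripper_force: 8.0
clock: 35.3
ee_pos: [410.3, 319.8, 229.4]
tool_rot: [0.0, 1.0, 0.0, 0.0]
wrist_force: [-0.6, 0.0, -0.8]
gripper_width: 33.0
gripper_force: 8.0
(array([  2.013, -12.791,  -0.028,  -1.601]), np.float64(90.0))
(array([ -0.424, -26.971,  -0.029,  -1.601]), np.float64(90.0))
```

```bash
python3 -m creep '[[0.2,-1,0,-0.1,0.3],[0.5,-2.6,0,-0.3,0.3],[0.8,-4.4,0,-0.5,0.3],[1.1,-6.2,0,-0.7,0.3],[1.4,-8,0,-0.9,0.3],[1.7,-9.8,0,-1.1,0.3],[1.9,-11.6,0,-1.3,0.3],[2,-13.4,0,-1.5,0.3],[1.8,-15.2,0,-1.6,0.3],[1.5,-17,0,-1.6,0.3]]';python3 -c "
from h import *
print(go(420.6,-354.4,230,98))"
```

```text
clock: 36.3
ee_pos: [371.4, -106.4, 227.1]
tool_rot: [-0.069, 0.998, 0.001, -0.001]
wrist_force: [0.2, -0.1, 0.3]
gripper_width: 32.7
gripper_force: 8.0
(array([-5.7500e-01, -1.0095e+01, -1.3700e-01, -9.0000e-03]), np.float64(98.0))
```

```bash
python3 -m creep '[[-0.1,-1.8,0,0,0.3],[-0.2,-3.6,0,0,0.3],[-0.3,-5.4,0,0,0.3],[-0.4,-7.2,0,0,0.3],[-0.5,-8.9,0,0,0.3],[-0.58,-9.8,0.8,0,0.3],[-0.58,-10.1,2.2,0,0.3],[-0.58,-10.1,3.8,0,0.3],[-0.58,-10.1,4.6,0,0.3],[-0.58,-10.1,4.8,0,0.3]]';python3 -m creep '[[0,0,0.4,0,0.3],[0,0,1,0,0.3],[0,0,1.6,0,0.3],[0,0,2,0,0.3],[0,0,2.2,0,0.3],[0,0,2.2,0,0.3],[0,0,2.2,0,0.3]]';python3 -c "
from h import *
print(go(420.6,-354.4,25.3,98))"
```

```text
clock: 37.3
ee_pos: [419.7, -350.1, 103.6]
tool_rot: [-0.07, 0.998, 0.004, -0.003]
wrist_force: [-0.9, -0.0, -0.7]
gripper_width: 32.6
gripper_force: 8.0
clock: 38.0
ee_pos: [422.6, -353.5, 54.7]
tool_rot: [-0.07, 0.998, -0.0, 0.0]
wrist_force: [0.2, -0.2, -0.8]
gripper_width: 32.8
gripper_force: 8.0
(array([ 0.084, -0.022,  1.174, -0.   ]), np.float64(98.0))
```

```bash
python3 -m creep '[[0.05,-0.02,0.3,0,0.3],[0.05,-0.02,0.6,0,0.3],[0.05,-0.02,0.85,0,0.3],[0.05,-0.02,1,0,0.3],[0.05,-0.02,1,0,0.3],[0.05,-0.02,1,0,0.3],[0.05,-0.02,1,0,0.3]]';python3 -c "
from h import *
print(go(420.6,-354.4,25.3,98))"
```

```text
clock: 38.7
ee_pos: [421.3, -354.1, 29.5]
tool_rot: [-0.07, 0.998, -0.0, 0.0]
wrist_force: [-0.5, -1.2, 0.7]
gripper_width: 32.6
gripper_force: 8.0
(array([ 0.031, -0.008,  0.17 , -0.001]), np.float64(98.0))
```

```bash
python3 -m creep '[[0.02,-0.01,0.08,0,0.3],[0.02,-0.01,0.14,0,0.3],[0.02,-0.01,0.17,0,0.3],[0.02,-0.01,0.17,0,0.3]]'; python3 -m creep '[[0,0,0,0,0.4],[0,0,0,0,0.5],[0,0,0,0,0.58],[0,0,0,0,0.58],[0,0,0,0,0.58]]'; python3 -m creep '[[0,0,-0.4,0,0.58],[0,0,-1,0,0.58],[0,0,-2.5,0,0.58],[0,0,-4.3,0,0.58],[0,0,-6.2,0,0.58],[0,0,-8,0,0.58],[0,0,-8.2,0,0.58]]'; python3 -c "
from h import *
print(go(360,0,230,98));print(go(411,392.2,230,90))
"
```

```text
clock: 39.1
ee_pos: [420.8, -354.2, 25.3]
tool_rot: [-0.07, 0.998, 0.0, -0.0]
wrist_force: [-1.2, 1.0, 2.1]
gripper_width: 32.8
gripper_force: 8.0
clock: 39.6
ee_pos: [420.7, -354.2, 25.0]
tool_rot: [-0.07, 0.998, 0.0, -0.0]
wrist_force: [0.3, -0.7, -0.3]
gripper_width: 54.2
gripper_force: 0.0
clock: 40.3
ee_pos: [423.1, -357.1, 239.2]
tool_rot: [-0.07, 0.998, -0.006, 0.004]
wrist_force: [1.4, -0.8, 0.7]
gripper_width: 54.3
gripper_force: 0.0
(array([5.1100e-01, 1.4498e+01, 1.8000e-01, 1.0000e-03]), np.float64(98.0))
(array([-3.6950e+00,  2.9748e+01,  1.8000e-02,  1.6010e+00]), np.float64(98.0))
```

Bottle is back on its disc. Next, the beaker.

```bash
python3 -m creep '[[0.1,2,0,0,0.65],[0.2,4,0,0,0.65],[0.3,6,0,0,0.65],[0.4,8,0,0,0.65],[0.5,10,0,0,0.65],[0.5,12,0,0,0.65],[0.5,14,0,0.2,0.65],[0.4,16,0,0.5,0.65],[0,18,0,0.8,0.65],[-0.6,20,0,1.1,0.65]]';python3 -c "
from h import *
print(go(411,392.2,180,90))"
```

```text
clock: 41.3
ee_pos: [364.8, 141.6, 230.8]
tool_rot: [-0.021, 1.0, -0.0, 0.001]
wrist_force: [0.8, 0.3, 0.9]
gripper_width: 61.0
gripper_force: 0.0
(array([-2.268,  9.935,  2.039,  0.489]), np.float64(92.4))
```

```bash
python3 -m creep '[[-0.5,2,0,0.2,0.65],[-1,4,0,0.4,0.65],[-1.5,6,0,0.5,0.65],[-2,8,0,0.5,0.65],[-2.2,9.5,0.5,0.5,0.65],[-2.25,9.9,1.5,0.5,0.65],[-2.25,9.9,3,0.5,0.65],[-2.25,9.9,4.5,0.5,0.65],[-2.25,9.9,4.5,0.5,0.65],[-2.25,9.9,4.5,0.5,0.65]]';python3 -c "
from h import *
print(go(411,392.2,23,90))"
```

```text
clock: 42.3
ee_pos: [410.8, 389.2, 118.1]
tool_rot: [0.0, 1.0, -0.0, -0.0]
wrist_force: [0.2, 0.2, 1.2]
gripper_width: 61.1
gripper_force: 0.0
(array([-8.000e-03,  1.220e-01,  3.806e+00, -1.000e-03]), np.float64(90.0))
```

```bash
python3 -m creep '[[0,0.08,0.6,0,0.65],[0,0.08,1.6,0,0.65],[0,0.08,2.5,0,0.65],[0,0.08,3.2,0,0.65],[0,0.08,3.6,0,0.65],[0,0.08,3.7,0,0.65],[0,0.08,3.7,0,0.65],[0,0.08,3.7,0,0.65]]';python3 -c "
from h import *
print(go(411,392.2,23,90))"
```

```text
clock: 43.1
ee_pos: [411.8, 391.8, 26.3]
tool_rot: [0.0, 1.0, 0.001, 0.001]
wrist_force: [-0.1, -0.7, -0.4]
gripper_width: 61.1
gripper_force: 0.0
(array([ 0.034,  0.014,  0.132, -0.001]), np.float64(90.0))
```

```bash
python3 -m creep '[[0,0.01,0.08,0,0.65],[0,0.01,0.1,0,0.65],[0,0.01,0.1,0,0.65],[0,0.01,0.1,0,0.65]]';python3 -m creep '[[0,0,0,0,0.55],[0,0,0,0,0.4],[0,0,0,0,0.4],[0,0,0,0,0.4],[0,0,0,0,0.4],[0,0,0,0,0.4]]' 8;  python3 -m creep '[[0,0,-0.3,0,0.4],[0,0,-1,0,0.4],[0,0,-2.3,0,0.4],[0,0,-3.8,0,0.4],[0,0,-5.4,0,0.4],[0,0,-7,0,0.4],[0,0,-8.2,0,0.4],[0,0,-8.2,0,0.4],[0,0,-8.2,0,0.4]]'; python3 -c "
from h import *
print(go(360,0,230,98));print(go(409.4,-266.6,230,98))
"
```

```text
clock: 43.5
ee_pos: [410.9, 391.5, 22.6]
tool_rot: [0.0, 1.0, 0.0, 0.0]
wrist_force: [0.1, -0.3, 0.1]
gripper_width: 61.1
gripper_force: 0.0
clock: 44.1
ee_pos: [411.0, 391.6, 22.5]
tool_rot: [0.0, 1.0, 0.0, 0.0]
wrist_force: [-0.1, 0.4, 0.3]
gripper_width: 44.7
gripper_force: 8.0
clock: 45.0
ee_pos: [410.8, 391.3, 227.4]
tool_rot: [0.0, 1.0, 0.0, 0.0]
wrist_force: [-0.2, 0.5, -1.6]
gripper_width: 44.4
gripper_force: 8.0
(array([  2.029, -15.654,  -0.105,  -1.601]), np.float64(90.0))
(array([  0.052, -26.318,  -0.105,  -1.601]), np.float64(90.0))
```

```bash
python3 -m creep '[[0.1,-1,0,0,0.4],[0.3,-2.6,0,-0.2,0.4],[0.6,-4.4,0,-0.4,0.4],[0.8,-6.2,0,-0.6,0.4],[1.1,-8,0,-0.8,0.4],[1.3,-9.8,0,-1,0.4],[1.5,-11.6,0,-1.2,0.4],[1.8,-13.4,0,-1.4,0.4],[2,-15.2,0,-1.6,0.4],[1.8,-17,0,-1.6,0.4]]';python3 -c "
from h import *
print(go(409.2,-266.8,230,98))"
```

```text
clock: 46.0
ee_pos: [363.8, -34.6, 225.0]
tool_rot: [-0.07, 0.998, 0.001, -0.002]
wrist_force: [0.9, 0.6, -0.7]
gripper_width: 44.9
gripper_force: 8.0
(array([-5.030e-01, -9.452e+00, -2.180e-01,  1.000e-03]), np.float64(98.0))
```

```bash
python3 -m creep '[[-0.1,-1.8,0,0,0.4],[-0.2,-3.6,0,0,0.4],[-0.3,-5.4,0,0,0.4],[-0.4,-7.2,0,0,0.4],[-0.5,-8.7,0,0,0.4],[-0.5,-9.3,0.8,0,0.4],[-0.5,-9.45,2.2,0,0.4],[-0.5,-9.45,3.8,0,0.4],[-0.5,-9.45,4.6,0,0.4],[-0.5,-9.45,4.8,0,0.4]]';python3 -m creep '[[0,0,0.4,0,0.4],[0,0,1,0,0.4],[0,0,1.6,0,0.4],[0,0,2,0,0.4],[0,0,2.2,0,0.4],[0,0,2.2,0,0.4],[0,0,2.2,0,0.4]]';python3 -c "
from h import *
print(go(409.2,-266.8,23.5,98))"
```

```text
clock: 47.0
ee_pos: [408.0, -262.7, 102.1]
tool_rot: [-0.07, 0.998, 0.004, -0.003]
wrist_force: [-0.1, -0.0, 0.1]
gripper_width: 44.4
gripper_force: 8.0
clock: 47.7
ee_pos: [411.5, -266.1, 53.1]
tool_rot: [-0.07, 0.998, -0.0, 0.0]
wrist_force: [0.2, -0.5, -1.0]
gripper_width: 44.7
gripper_force: 8.0
(array([ 0.098, -0.013,  1.186, -0.   ]), np.float64(98.0))
```

```bash
python3 -m creep '[[0.05,-0.02,0.3,0,0.4],[0.05,-0.02,0.6,0,0.4],[0.05,-0.02,0.85,0,0.4],[0.05,-0.02,1,0,0.4],[0.05,-0.02,1,0,0.4],[0.05,-0.02,1,0,0.4],[0.05,-0.02,1,0,0.4]]';python3 -c "
from h import *
print(go(409.2,-266.8,23.5,98))"
```

```text
clock: 48.4
ee_pos: [410.2, -266.6, 27.8]
tool_rot: [-0.07, 0.998, -0.0, 0.0]
wrist_force: [-1.0, -0.2, -0.6]
gripper_width: 44.5
gripper_force: 8.0
(array([ 0.039, -0.004,  0.17 , -0.   ]), np.float64(98.0))
```

```bash
python3 -m creep '[[0.02,0,0.08,0,0.4],[0.03,0,0.14,0,0.4],[0.03,0,0.17,0,0.4],[0.03,0,0.17,0,0.4]]'; python3 -m creep '[[0,0,0,0,0.5],[0,0,0,0,0.6],[0,0,0,0,0.65],[0,0,0,0,0.65],[0,0,0,0,0.65]]'; python3 -m creep '[[0,0,-0.4,0,0.65],[0,0,-1,0,0.65],[0,0,-2.5,0,0.65],[0,0,-4.3,0,0.65],[0,0,-6.2,0,0.65],[0.1,1.5,-8,0,0.65],[0.5,3.5,-8.2,0,0.65],[0.9,5.5,-8.2,0,0.65],[1.2,7.5,-8.2,0,0.65],[1.4,9.4,-8.2,0,0.65]]'; python3 -m creep '[[0,1.8,0,0,0.65],[0,3.6,0,0,0.65],[-0.3,5.4,0,0,0.65],[-1,7,0,0,0.65],[-1.5,8,0,0,0.65],[-1.5,8,0,0,0.65],[-1.5,8,0,0,0.65]]';python3 -c "
from h import *
t=get_image('top');s=get_image('scene')
def J(im,u,v,w):return cv2.resize(im['color'][v:v+int(w*.75),u:u+w,::-1],(400,300),interpolation=cv2.INTER_CUBIC)
cv2.imwrite('pics/s12.png',np.vstack([np.hstack([J(s,360,240,130),J(t,370,185,110)]),np.hstack([J(s,190,165,110),J(t,125,190,130)])]))
cv2.imwrite('pics/topF.png',t['color'][:,:,::-1]);cv2.imwrite('pics/sceneF.png',s['color'][:,:,::-1])
r=lambda a:np.round(a,1)
for n,im in(('before',cv2.imread('pics/top0.png').mean(2)),('after',t['color'].mean(2))):
    for c,a,p in blobs(im[231:251,398:420]>100,[398,231],30): print(n,'beaker content',r(c),a,r(onz(t,c,25)))
for n,im in(('before',cv2.imread('pics/scene0.png')[:,:,::-1].astype(int)),('after',s['color'].astype(int))):
    b=im[270:320,430:465]
    for c,a,p in blobs(b[:,:,2]-b[:,:,0]>40,[430,270],10): print(n,'nozzle scene',r(c),a)
    b=im[275:305,392:420].mean(2)
    for c,a,p in blobs(b>135,[392,275],10): print(n,'beaker scene',r(c),a)
for n,im in(('before',cv2.imread('pics/top0.png')[:,:,::-1].astype(int)),('after',t['color'].astype(int))):
    b=im[225:245,430:460]
    for c,a,p in blobs(b[:,:,2]-b[:,:,0]>40,[430,225],10): print(n,'nozzle top',r(c),a)
"
```

```text
clock: 48.8
ee_pos: [409.3, -266.5, 23.5]
tool_rot: [-0.07, 0.998, 0.0, -0.0]
wrist_force: [-1.3, 1.1, 3.8]
gripper_width: 44.4
gripper_force: 8.0
clock: 49.3
ee_pos: [409.2, -266.5, 23.3]
tool_rot: [-0.07, 0.998, -0.0, 0.0]
wrist_force: [0.4, 0.4, -0.9]
gripper_width: 60.6
gripper_force: 0.0
clock: 50.3
ee_pos: [342.7, -43.8, 229.0]
tool_rot: [-0.069, 0.998, -0.0, 0.001]
wrist_force: [0.9, 0.4, 0.7]
gripper_width: 61.0
gripper_force: 0.0
clock: 51.0
ee_pos: [352.6, 158.1, 228.5]
tool_rot: [-0.07, 0.998, -0.0, -0.0]
wrist_force: [0.4, 0.2, 0.2]
gripper_width: 61.1
gripper_force: 0.0
before beaker content [408. 240.] 177 [ 408.4 -265.    25. ]
after beaker content [408.1 240.2] 184 [ 408.  -265.2   25. ]
before nozzle scene [449.2 282.7] 80
before beaker scene [413.3 276.4] 43
before beaker scene [403.8 285.9] 157
after nozzle scene [448.3 282.6] 88
after beaker scene [413.3 276.4] 43
after beaker scene [403.8 286. ] 160
before nozzle top [449.7 234.6] 41
after nozzle top [449.  234.7] 45
```

View pics/s12.png

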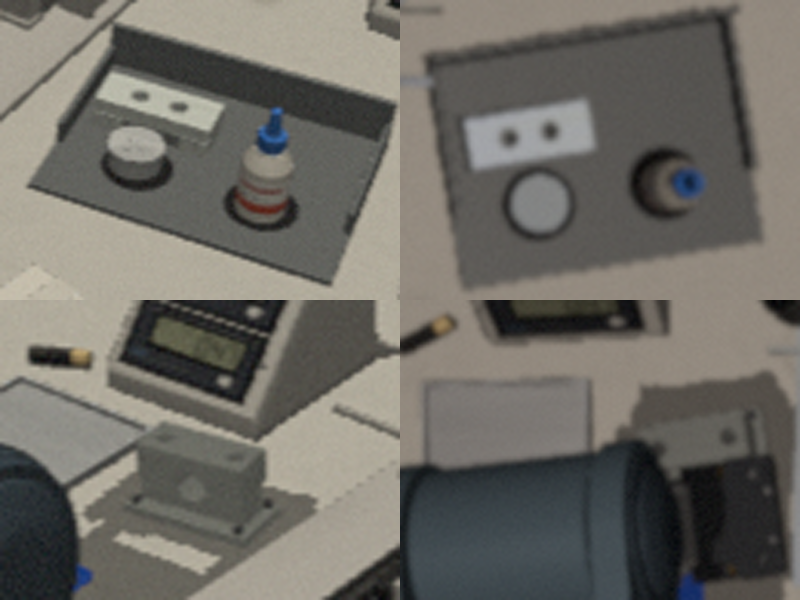

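The final views show:
- **Bottle and beaker:** both upright on their discs, at crop (265,170) and (137,150). They are within about 0–1.6 mm of where they stood before.
- **cap_b:** untouched, at crop (160,100).
- **cap_a:** home on the lower half, at crop (200,470).
- **Arm:** clear of everything.

I'm handing it in.

```bash
python3 -c "
from rig import *
print(hand_in())"
```

```text
the job is handed in; nothing more can be done
None
```

The job is handed in: cap_a is fully home on the dowels, the bottle and beaker stand upright on their discs again (the bottle about 1.6 mm off its old spot, the beaker under 1 mm), and cap_b was left where it lay.

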